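# Filter lever of a document light box, set to the third click

### The job

Someone left the filter lever of the document light box part-way along its slot. Using the outside of the fingers only, without pinching or forcing the lever, push it back to its home stop (the slot end with the low metal ridge), then slide it away from home again, counting the clicks, and leave it sitting in the third notch out from home (the third click) without running on past it. Leave the bottles, the stapler and the stamp where they stand.

Things in the scene. Friction and masses are not known exactly. Their poses are not given: they have to be found in the camera images.
- light_box: Document light box, fixed. Origin: at desk level under the centre of its grey control rail, the side nearest the robot: 74 mm (x) by 250 mm (y), flat top at z = 55 mm. Behind it (own x 37 to 237 mm) the white box, 300 mm wide (y), 45 mm high. A slot runs mid-rail along own y; home is its -y end. Turned up to 0.4 rad either way.
- home_ridge (a point): Top centre of the low aluminium ridge across the rail top beside the slot's home end: 34 mm by 8 mm (along y), 6 mm high, at own (0, -59, 61 mm) of the light box.
- paddle: Black upright paddle of the lever: 26 mm along the light box's x, 10 mm thick along its y (the sliding direction), from 3 to 45 mm above the rail top. Origin: at rail-top height under its centre, axes as the light box's. At lever value 0 it stands at own (0, -40, 55 mm) of the light box; it only slides along y.
- lever (a joint): Travel in m along the light box's +y. 0 = home notch (hard stop at -0.001); notches every 16 mm: 0.016 first click, 0.032 second, 0.048 third, then 0.064, 0.080 (hard end 0.082). Clicks are made by a sprung ball: leaving a notch takes about 4 to 6 N, fading to none half-way, after which the lever snaps on by itself into the next notch. Left alone it stays put.
- bottle_a: Bystander: small closed bottle, 42 mm diameter, 88 mm high, standing on the light box. Origin under its centre.
- bottle_b: Bystander: the same, a second bottle.
- stapler: Bystander: stapler lying on the desk, 130 x 34 mm, 54 mm high, long along its x. Origin under its centre.
- stamp: Bystander: wooden hand stamp standing on the desk, 42 mm diameter, 68 mm high. Origin under its centre.

How it is judged:
On the way, in this order (a step that is already met when the one before it is completed fails the run):
1. the lever is pushed back to its home notch (value of joint lever below 0.004 m), for 0.2 s.
2. the lever sits in the third notch from home (value of joint lever between 0.045 and 0.051 m), for 0.3 s.
At the end, for the whole second after the job is handed in: The lever rests in the third notch (0.048 m from home, within 3 mm), and the bottles, stapler and stamp are within 12 mm of where they stood (all of step 2 and velocity of joint lever between -0.005 and 0.005 m/s and distance of each of bottle_a, bottle_b, stapler, stamp from where it was at the start of the episode below 0.012 m); the robot touches nothing.
It fails at once if the lever runs past the third notch, half-way to the fourth or farther (value of joint lever above 0.0565 m).
It fails at once if the lever is pinched or forced (more than 36 N between fingers and paddle) (contact force between the fingers and paddle above 36 N).
It fails at once if a bottle, the stapler or the stamp is carried or pushed off its place (distance of any of bottle_a, bottle_b, stapler, stamp from where it was at the start of the episode above 0.02 m).
It also fails if it takes over 58 s, if anything falls off the work surface, if the arm or the gripper's body presses on something with over 40 N, if the wrist force passes 120 N, or if a joint passes its speed limit or range.

### The arm

A 6-joint arm with a two-finger parallel gripper is mounted at the origin on the work surface. World frame = base frame: x ahead of the robot, y to its left, z up, the work surface at z = 0. Lengths are in m, angles in rad, forces in N, time in s.
With the tool pointing down it reaches from about 0.25 to 0.725 m from the base axis. Payload 4 kg.
Tool frame: the origin (TCP) lies midway between the tips of the shut fingers; the grasp point (between the pads) lies 19 mm behind it; z points along the fingers, x is the direction in which the jaws open and shut, and the axes are right-handed (so a half turn about z gives the same grasp; the last joint's range is limited). The gripper opens to 85 mm and grips with 20 to 120 N. Pads are 22 mm wide; open, the fingers measure 114 mm over their backs; the gripper's body (76 mm by 85 mm) begins 54 mm behind the grasp point. The pads swing forward as they close: fully open they stand 13 mm farther back than shut.
Start: joints at [-1.302, 0.241, 0.005, 1.335, 0, 1.571], TCP at [0.133, -0.482, 0.231] pointing down, gripper open.
Joint ranges: [-2.72, 2.72], [-1.05, 1.87], [-1.09, 1.28], [-1.99, 2.15], [-1.42, 1.44], [-3.14, 3.14]. Speed limits (rad/s): [2.79, 2.79, 3.14, 3.14, 3.14, 3.14].

### API

Orientations are given as a unit quaternion [x, y, z, w].
In Python, from workcell import bot, vision, ticket gives the robot as it stands.
- The arm moves only by the tool play_rows, never from a script. Its argument "deltas" is one flat list of numbers, 5 for each row, row after row: the opening, from 0 (shut) to 1 (fully open), then the shift along the tool's x, y, z in units of 60 mm (1.0 is 60 mm), then the turn about the tool's z in degrees. A call has 1 to 12 rows; each row shifts and turns the pose as measured when the row begins, along the tool's axes as they then stand; what a row does not reach is not made up. A row lasts 1/8 s, in which the tool goes at most 62.5 mm and 10.7 degrees, less where a joint would pass 70% of its speed; a pose out of reach is approached as far as the arm can. A call is refused whole if a number of a shift passes 1 or a number of a turn 10.7, either way. A call with a gripper value outside its range is refused whole. The fingers move at their own pace and stop on an object; the grip force is fixed at half the most. Time passes only in rows, so rows that do not move let the fingers close. It gives the time, the measured TCP pose, the force and the opening at its end, in the units of the state.
- bot.get_obs(): the state, without advancing time (a new reading comes with each control period).
- vision.camera(name): name is "side" or "top" or "wrist"; returns a dict with "color" (400x640x3 uint8, blue, green, red), "intrinsics" (3x3 intrinsics, pixels), "rvec" (rotation vector, rad) and "tvec" (3), from world to camera coordinates, as OpenCV has them. Camera axes: x right, y down, z forward; pixel columns grow to the right and rows downward; lengths in m; the calibration is good to about 2 mm. A picture is of the moment at which its call begins. There is no depth.
- ticket.job_done(): hands the job in, once; it reports no verdict.
The state is a dict: "clock": time; "joint_pos": joint angles; "joint_vel": joint speeds; "tau": joint torques, N m; "eef_pos": TCP position; "tool_rot": TCP orientation; "ft_force": force on the tool from outside, world axes, zero at the start; "ft_torque": the same for the moment, N m; "grip_width": finger opening in m.
Only numpy, scipy, OpenCV 4.12 (cv2) and the standard library are available. Lean on these libraries where they do the work, as an engineer would, in place of code of your own. Each camera call takes 0.05 s, during which the arm holds its last target. There are 200 camera calls.

## Working session

There is one attempt and no reset: what is moved stays moved. The work goes in short steps, Python scripts to look and compute and a tool call to move; the robot and the scene stay as the last step left them, time stands still between calls to the robot, and variables do not carry over. Pictures are saved under pics/ and viewed, about 8 in all and at most 12, crops included, and the job is handed in when it is done.

Besides the shell and the picture viewer there is one more tool, called after "Call:" by a JSON object that holds its "method" and its "body", one argument or row to a line. play_rows: Moves the arm, as the interface text tells. Its arguments: {"type":"object","properties":{"deltas":{"type":"array"}},"required":["deltas"]}

```bash
mkdir -p pics
cat > h.py <<'E'
import numpy as np, cv2
from workcell import bot, vision, ticket
def cam(n):
    c=vision.camera(n); R=cv2.Rodrigues(np.array(c["rvec"],float))[0]
    return c["color"],np.array(c["intrinsics"]),R,np.array(c["tvec"],float).ravel()
def ray(c,uv,z):
    _,K,R,t=c; o=-R.T@t; d=R.T@np.linalg.solve(K,[uv[0],uv[1],1]); return o+d*(z-o[2])/d[2]
def proj(c,p):
    _,K,R,t=c; return cv2.projectPoints(np.array(p,float).reshape(-1,3),cv2.Rodrigues(R)[0],t,K,None)[0].reshape(-1,2)
E
python3 - <<'E'
from h import *
for n in("top","side"):
    c=cam(n); cv2.imwrite(f"pics/{n}0.png",c[0]); print(n,-c[2].T@c[3])
o=bot.get_obs(); print(o["eef_pos"],o["tool_rot"],o["clock"],o["grip_width"])
E
```

```text
top [0.44252256 0.06475439 0.91293213]
side [0.49699203 0.8997943  0.71807919]
[ 0.13263927 -0.48150482  0.23049775] [ 7.95475296e-01 -6.05985286e-01 -7.44455852e-04 -5.76751218e-04] 0.1 0.0854719543115044
```

View pics/top0.png

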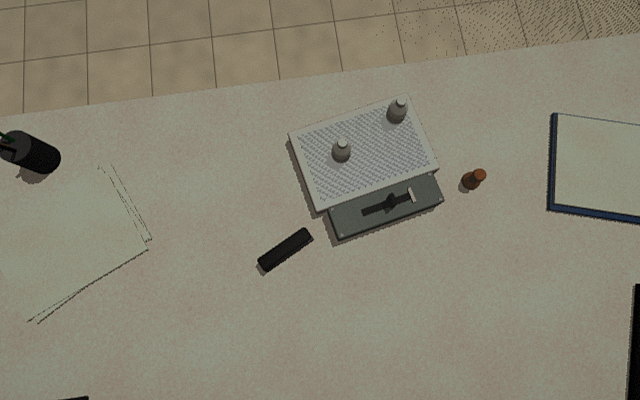

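View pics/side0.png

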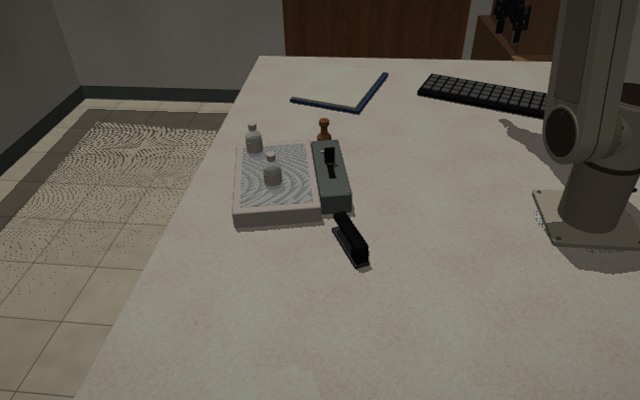

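The top view shows the rail from about (330,240) to (443,200), the ridge near (411,195) and the paddle near (390,203). Home is on the right (world -y). I'll enlarge this area and measure it.

Run:
```python
from h import *
c=cam("top"); im=c[0]
for p in [(385,205),(340,225),(411,195),(390,203),(330,240),(345,236),(370,180)]: print(p,im[p[1],p[0]])
cr=im[160:250,310:455]; cv2.imwrite("pics/crop1.png",cv2.resize(cr,None,fx=5.5,fy=5.5,interpolation=cv2.INTER_CUBIC))
for p in [(330,207),(438,171),(443,199),(338,236)]: print(p,ray(c,p,.055))
print("ridge",ray(c,(411,195),.061))
for p in [(290,135),(408,97),(438,165),(318,210)]: print("box",ray(c,p,.045))
```

```text
(385, 205) [21 20 23]
(340, 225) [78 88 82]
(411, 195) [122 138 143]
(390, 203) [16 18 15]
(330, 240) [84 96 98]
(345, 236) [54 62 59]
(370, 180) [144 149 143]
(330, 207) [0.59933458 0.02721207 0.055     ]
(438, 171) [ 0.64598038 -0.22233013  0.055     ]
(443, 199) [ 0.58202189 -0.22035929  0.055     ]
(338, 236) [0.53418943 0.01937559 0.055     ]
ridge [ 0.59962948 -0.15118934  0.061     ]
box [0.78062523 0.09338563 0.045     ]
box [ 0.83492184 -0.19232315  0.045     ]
box [ 0.66213444 -0.22850315  0.045     ]
box [0.59824204 0.0539422  0.045     ]
```

View pics/crop1.png

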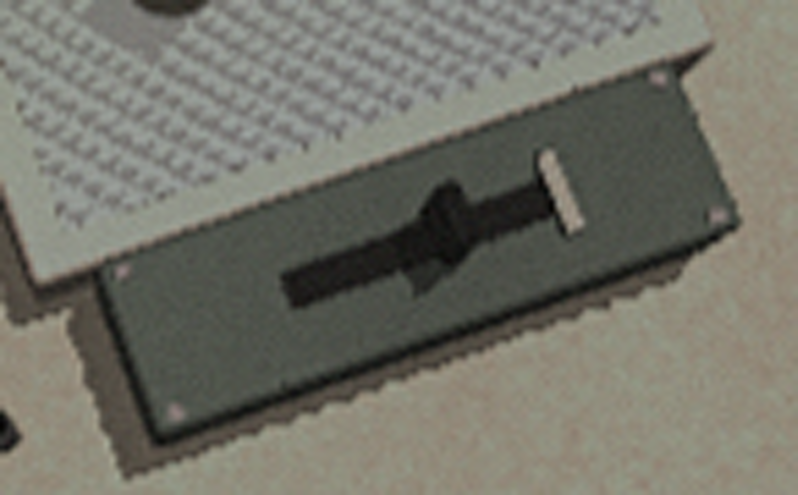

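The crop shows the rail corners at about (160,438), (738,225), (680,68) and (100,265). The ridge centre is near (562,193), the slot's far end near (289,290) and the paddle near (442,222). Next I'll fit the frame and the lever value.

Run:
```python
from h import *
c=cam("top"); s=cam("side")
f=lambda p:(310+(p[0]+.5)/5.5-.5,160+(p[1]+.5)/5.5-.5)
P=[ray(c,f(p),.055)[:2] for p in [(160,438),(738,225),(680,68),(100,265)]]
print(np.round(P,4)); 
L=np.array([[-37,125],[-37,-125],[37,-125],[37,125]])/1000
L2=np.vstack([L,[0,-.059]]); P2=np.vstack([P,ray(c,f((562,193)),.061)[:2]])
# rigid fit
a=L2-L2.mean(0);b=P2-P2.mean(0);th=np.arctan2((a[:,0]*b[:,1]-a[:,1]*b[:,0]).sum(),(a*b).sum())
R=np.array([[np.cos(th),-np.sin(th)],[np.sin(th),np.cos(th)]]);o=P2.mean(0)-R@L2.mean(0)
print("yaw",th,"o",o,"res",P2-(L2@R.T+o))
np.savez("box.npz",th=th,o=o)
own=lambda p:R.T@(p[:2]-o)
print("slotend",own(ray(c,f((289,290)),.055)))
# predicted paddle silhouettes for each lever notch vs image darkness
def box(q):
    return [[*(R@[x,-.04+q+y]+o),z] for x in(-.013,.013) for y in(-.005,.005) for z in(.058,.1)]
out=[]
for q in (0,.016,.032,.048,.064,.08):
    h=cv2.convexHull(proj(c,box(q)).astype(np.float32)); print(q,[np.round((x-g)*5.5) for x,g in zip(h.reshape(-1,2).mean(0),(310,160))], np.round(proj(s,box(q)).mean(0)))
cr=s[0][125:225,290:380]; cv2.imwrite("pics/crop2.png",cv2.resize(cr,None,fx=6,fy=6,interpolation=cv2.INTER_CUBIC))
st=[ray(c,p,z) for p,z in [((472,181),.0),((478,175),.06),((313,236),.05),((340,155),.06)]]
for x in st: print(own(x))
```

```text
[[ 0.5271  0.019 ]
 [ 0.5785 -0.2213]
 [ 0.6453 -0.2114]
 [ 0.5983  0.0323]]
yaw 0.19872502575185497 o [ 0.58754161 -0.09533239] res [[ 0.00053426 -0.00094181]
 [ 0.00254695  0.0038288 ]
 [-0.00316996 -0.00082859]
 [-0.00081182 -0.0022406 ]
 [ 0.00090057  0.00018221]]
slotend [0.00132878 0.0558617 ]
0 [np.float32(526.0), np.float32(199.0)] [328. 149.]
0.016 [np.float32(487.0), np.float32(212.0)] [328. 152.]
0.032 [np.float32(449.0), np.float32(226.0)] [329. 156.]
0.048 [np.float32(410.0), np.float32(239.0)] [330. 159.]
0.064 [np.float32(371.0), np.float32(253.0)] [331. 163.]
0.08 [np.float32(333.0), np.float32(266.0)] [331. 166.]
[-0.00783807 -0.22242956]
[-0.00649884 -0.21363693]
[-0.01115285  0.17357047]
[0.13857626 0.05733196]
```

View pics/crop2.png

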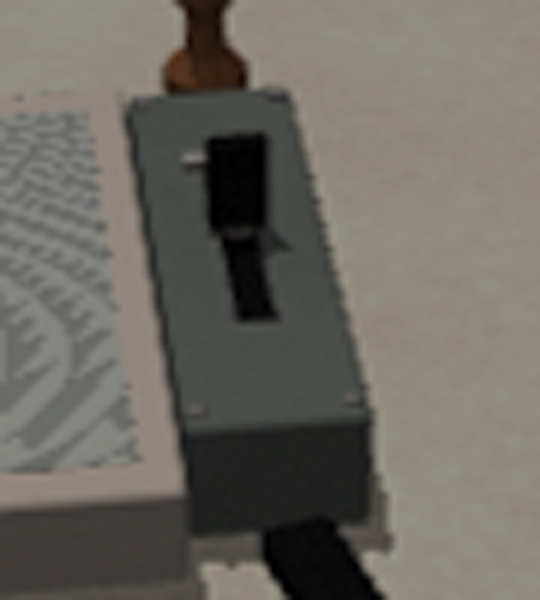

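Lever is near 0.032 and yaw is about 0.199. The tool x axis is already within 4° of own -y. I'll shut the fingers and travel high.

Call:
{"method": "play_rows", "body": {
  "deltas": [0,0,0,0,4,0,-0.4,-0.65,0,0,0,-0.4,-0.65,0,0,0,-0.4,-0.65,0,0,0,-0.4,-0.65,0,0,0,-0.4,-0.65,0,0,0,-0.4,-0.65,0,0,0,-0.4,-0.65,0,0,0,-0.4,-0.65,0,0,0,-0.4,-0.65,0,0,0,-0.4,-0.65,0,0,0,0,0,0,0]
}}

```text
clock: 1.75
eef_pos: [0.479, -0.1618, 0.2297]
tool_rot: [0.772, -0.636, 0.0, -0.0]
ft_force: [-0.4, -0.9, 0.0]
grip_width: 0.0001
```

```bash
cat >> h.py <<'E'
from scipy.spatial.transform import Rotation as Ro
B=None
def st(goal=None):
    b=np.load("box.npz"); th,o=float(b["th"]),b["o"]; R=np.array([[np.cos(th),-np.sin(th)],[np.sin(th),np.cos(th)]])
    s=bot.get_obs(); p=np.array(s["eef_pos"]); T=Ro.from_quat(s["tool_rot"]).as_matrix()
    print("t",round(s["clock"],2),"own mm",np.round(1000*(R.T@(p[:2]-o)),1),"z",round(p[2]*1000,1),"angx-(own-y) deg",round(np.degrees(np.arctan2(T[1,0],T[0,0])-th+np.pi/2),2),"F own",np.round(R.T@np.array(s["ft_force"])[:2],2),"w",round(s["grip_width"],4))
    if goal is not None:
        g=np.array([*(R@np.array(goal[:2])+o),goal[2]]); print("need units",np.round(T.T@(g-p)/.06,2))
E
python3 -c "
from h import *
st((0,.035,.13))"
```

```text
t 1.75 own mm [-119.5  -43.8] z 229.7 angx-(own-y) deg -0.32 F own [-0.59 -0.77] w 0.0001
need units [-1.32 -1.98  1.66]
```

Call:
{"method": "play_rows", "body": {
  "deltas": [0,-0.45,-0.67,0,0,0,-0.45,-0.67,0,0,0,-0.45,-0.67,0,0,0,0,0,0.6,0,0,0,0,0.6,0,0,0,0,0.5,0,0,0,0,0,0]
}}

```text
clock: 2.62
eef_pos: [0.5821, -0.0619, 0.1248]
tool_rot: [0.77, -0.638, 0.0, 0.002]
ft_force: [-0.3, -0.1, 1.0]
grip_width: 0.0
```

```bash
python3 -c "
from h import *
st((0,.035,.074))
c=cam('top'); a=cv2.resize(c[0][150:260,310:455],None,fx=4,fy=4); s=cam('side'); b=cv2.resize(s[0][90:225,270:400],None,fx=4,fy=4)[:540]
W=np.zeros((560,1110,3),np.uint8); W[:440,:580]=a; W[:540,585:1105]=b; cv2.imwrite('pics/m1.png',cv2.resize(W,(792,400)))"
```

```text
t 2.62 own mm [ 1.3 33.8] z 124.8 angx-(own-y) deg -0.66 F own [-0.34  0.01] w 0.0
need units [-0.02  0.02  0.85]
```

View pics/m1.png

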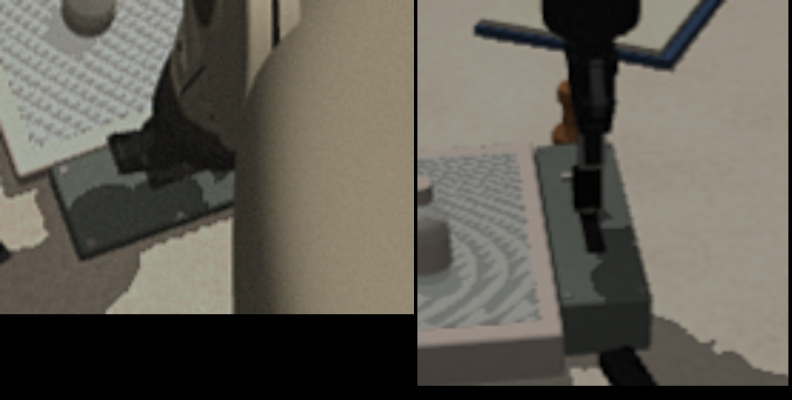

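The left half shows the arm hiding the rail from the top camera. The right half shows the fingers above the slot on the +y side, near (590,180), with clearance to the bottles. I'll lower them and start pushing home.

Call:
{"method": "play_rows", "body": {
  "deltas": [0,0,0,0.45,0,0,0,0,0.4,0,0,0,0,0,0,0,0.1,0,0,0,0,0.1,0,0,0,0,0.1,0,0,0]
}}

```text
clock: 3.48
eef_pos: [0.5963, -0.0835, 0.0889]
tool_rot: [0.769, -0.639, 0.012, -0.006]
ft_force: [0.0, 0.2, -0.8]
grip_width: 0.0002
```

```bash
python3 -c "
from h import *
st((0,.014,.074))"
```

```text
t 3.48 own mm [10.9  9.8] z 88.9 angx-(own-y) deg -0.77 F own [0.07 0.23] w 0.0002
need units [-0.07  0.19  0.24]
```

Call:
{"method": "play_rows", "body": {
  "deltas": [0,-0.1,0,0,0,0,0,0,0,0,0,0,0,0,0]
}}

```text
clock: 3.85
eef_pos: [0.5956, -0.0778, 0.0896]
tool_rot: [0.769, -0.639, 0.012, -0.006]
ft_force: [0.6, -0.3, -1.2]
grip_width: -0.0003
```

```bash
python3 -c "
from h import *
st((0,.014,.074)); s=bot.get_obs(); print(np.round(s['joint_pos'],3),np.round(s['joint_vel'],3),np.round(s['ft_force'],2))
print(Ro.from_quat(s['tool_rot']).as_matrix().round(3))"
```

```text
t 3.85 own mm [11.3 15.6] z 89.6 angx-(own-y) deg -0.82 F own [ 0.53 -0.44] w -0.0003
need units [0.03 0.2  0.26]
[-0.129  0.509  0.019  1.053 -0.003  2.828] [ 0.005 -0.002 -0.001  0.002  0.004 -0.   ] [ 0.61 -0.33 -1.25]
[[ 0.183 -0.983  0.027]
 [-0.983 -0.184 -0.006]
 [ 0.011 -0.025 -1.   ]]
```

Call:
{"method": "play_rows", "body": {
  "deltas": [0,0,0.1,0.13,0,0,0,0.1,0.13,0,0,0,0,0,0]
}}

```text
clock: 4.22
eef_pos: [0.5824, -0.0798, 0.0717]
tool_rot: [0.769, -0.639, 0.011, -0.006]
ft_force: [-0.3, -0.5, -0.0]
grip_width: -0.0002
```

```bash
python3 -c "
from h import *
st((0,.014,.074)); s=bot.get_obs(); print(Ro.from_quat(s['tool_rot']).as_matrix()[:,2].round(3))"
```

```text
t 4.22 own mm [-2.  16.2] z 71.7 angx-(own-y) deg -0.78 F own [-0.36 -0.44] w -0.0002
need units [ 0.04 -0.03 -0.04]
[ 0.025 -0.006 -1.   ]
```

Call:
{"method": "play_rows", "body": {
  "deltas": [0,0.04,0,0,0,0,0.04,0,0,0,0,0.04,0,0,0,0,0.04,0,0,0]
}}

```text
clock: 4.72
eef_pos: [0.584, -0.0875, 0.072]
tool_rot: [0.77, -0.638, 0.01, -0.007]
ft_force: [-1.4, 6.1, 1.0]
grip_width: 0.0002
```

```bash
python3 -c "
from h import *
st((0,-.0215,.074))"
```

```text
t 4.72 own mm [-1.9  8.4] z 72.0 angx-(own-y) deg -0.69 F own [-0.15  6.25] w 0.0002
need units [ 0.5  -0.04 -0.03]
```

Call:
{"method": "play_rows", "body": {
  "deltas": [0,0.04,0,0,0,0,0.04,0,0,0,0,0.04,0,0,0,0,0.04,0,0,0,0,0.04,0,0,0,0,0.04,0,0,0]
}}

```text
clock: 5.48
eef_pos: [0.5872, -0.1022, 0.0723]
tool_rot: [0.77, -0.638, 0.01, -0.008]
ft_force: [-1.6, 4.8, 1.6]
grip_width: -0.0
```

```bash
python3 -c "
from h import *
st((0,-.0215,.074))"
```

```text
t 5.47 own mm [-1.7 -6.7] z 72.3 angx-(own-y) deg -0.67 F own [-0.65  5.08] w -0.0
need units [ 0.25 -0.03 -0.03]
```

Call:
{"method": "play_rows", "body": {
  "deltas": [0,0.04,0,0,0,0,0.04,0,0,0,0,0.04,0,0,0,0,0.04,0,0,0,0,0.03,0,0,0]
}}

```text
clock: 6.1
eef_pos: [0.5894, -0.1128, 0.0724]
tool_rot: [0.77, -0.637, 0.009, -0.009]
ft_force: [-0.8, 0.1, -0.0]
grip_width: 0.0001
```

```bash
python3 -c "
from h import *
st((0,-.0215,.074))"
```

```text
t 6.1 own mm [ -1.7 -17.5] z 72.4 angx-(own-y) deg -0.6 F own [-0.81  0.22] w 0.0001
need units [ 0.07 -0.03 -0.03]
```

Call:
{"method": "play_rows", "body": {
  "deltas": [0,0.03,0,0,0,0,0.03,0,0,0,0,0.025,0,0,0,0,0.02,0,0,0]
}}

```text
clock: 6.6
eef_pos: [0.5903, -0.1181, 0.0725]
tool_rot: [0.77, -0.637, 0.007, -0.01]
ft_force: [-0.3, 5.1, 2.7]
grip_width: 0.0006
```

```bash
python3 -c "
from h import *
st((0,-.0215,.074))"
```

```text
t 6.6 own mm [ -1.8 -22.9] z 72.5 angx-(own-y) deg -0.58 F own [0.69 5.09] w 0.0006
need units [-0.02 -0.03 -0.02]
```

Call:
{"method": "play_rows", "body": {
  "deltas": [0,0.02,0,0,0,0,0.02,0,0,0]
}}

```text
clock: 6.85
eef_pos: [0.5903, -0.118, 0.0725]
tool_rot: [0.771, -0.636, 0.006, -0.011]
ft_force: [-1.6, 4.9, 1.2]
grip_width: 0.0
```

Call:
{"method": "play_rows", "body": {
  "deltas": [0,0.02,0,0,0,0,0.02,0,0,0]
}}

```text
clock: 7.1
eef_pos: [0.5902, -0.1179, 0.0726]
tool_rot: [0.772, -0.636, 0.004, -0.013]
ft_force: [-1.4, 5.3, 1.3]
grip_width: -0.0001
```

```bash
python3 -c "
from h import *
st((0,-.0215,.074))
c=cam('top'); a=cv2.resize(c[0][150:260,310:455],None,fx=4,fy=4); s=cam('side'); b=cv2.resize(s[0][90:225,270:400],None,fx=4,fy=4)[:540]
W=np.zeros((560,1110,3),np.uint8); W[:440,:580]=a; W[:540,585:1105]=b; cv2.imwrite('pics/m2.png',cv2.resize(W,(792,400)))"
```

```text
t 7.1 own mm [ -1.8 -22.6] z 72.6 angx-(own-y) deg -0.32 F own [-0.32  5.52] w -0.0001
need units [-0.02 -0.03 -0.02]
```

View pics/m2.png

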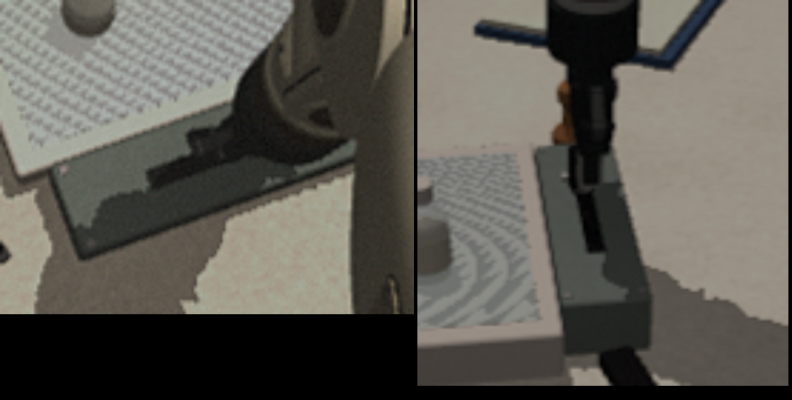

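The left half shows the +y part of the slot empty. The right half shows the fingers near the ridge, so the paddle is probably at home. It is blocked at -22.6 mm, against a predicted -21.5. I'll back off, lift and cross over, then confirm with a clear view.

Call:
{"method": "play_rows", "body": {
  "deltas": [0,-0.15,0,0,0,0,0,0,-0.5,0,0,0,0,-0.5,0,0,0,0,-0.5,0,0,0.4,0,0,0,0,0.4,0,0,0,0,0.4,0,0,0,0,0.3,0,0,0,0,0,0,0,0]
}}

```text
clock: 8.32
eef_pos: [0.6023, -0.2064, 0.1595]
tool_rot: [0.771, -0.637, 0.003, -0.008]
ft_force: [0.2, 0.8, -1.4]
grip_width: 0.0003
```

```bash
python3 -c "
from h import *
st((0,-.078,.09))
c=cam('top'); a=cv2.resize(c[0][150:260,310:455],None,fx=4,fy=4); s=cam('side'); b=cv2.resize(s[0][90:225,270:400],None,fx=4,fy=4)[:540]
W=np.zeros((560,1110,3),np.uint8); W[:440,:580]=a; W[:540,585:1105]=b; cv2.imwrite('pics/m3.png',cv2.resize(W,(792,400)))"
```

```text
t 8.32 own mm [  -7.4 -111.8] z 159.5 angx-(own-y) deg -0.51 F own [0.35 0.72] w 0.0003
need units [-0.56 -0.1   1.16]
```

View pics/m3.png

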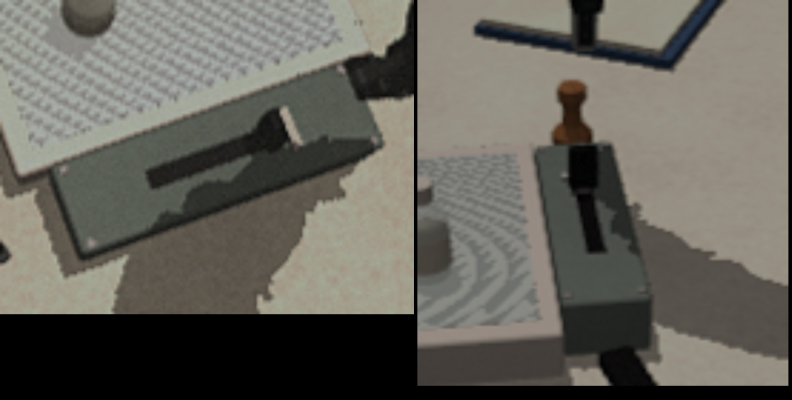

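The paddle (left half, near (272,128)) now stands right against the ridge (292,125), so home is confirmed. I'll descend on the ridge side.

Call:
{"method": "play_rows", "body": {
  "deltas": [0,-0.27,-0.05,0,0,0,-0.27,-0.05,0,0,0,0,0,0.4,0,0,0,0,0.4,0,0,0,0,0.3,0,0,0,0,0,0,0,0,0,0,0]
}}

```text
clock: 9.3
eef_pos: [0.6039, -0.1574, 0.0956]
tool_rot: [0.776, -0.631, 0.004, -0.01]
ft_force: [1.3, 0.4, 0.4]
grip_width: -0.0002
```

```bash
python3 -c "
from h import *
st((0,-.070,.074))"
```

```text
t 9.3 own mm [  3.8 -64.1] z 95.6 angx-(own-y) deg 0.34 F own [1.41 0.17] w -0.0002
need units [0.1  0.07 0.36]
```

Call:
{"method": "play_rows", "body": {
  "deltas": [0,0.1,0.05,0,0,0,0,0,0.18,0,0,0,0,0.15,0,0,0,0,0,0]
}}

```text
clock: 9.8
eef_pos: [0.6036, -0.1643, 0.0767]
tool_rot: [0.776, -0.631, 0.005, -0.011]
ft_force: [0.6, 0.6, 0.3]
grip_width: 0.0002
```

```bash
python3 -c "
from h import *
st((0,-.0595,.074))"
```

```text
t 9.8 own mm [  2.2 -70.7] z 76.7 angx-(own-y) deg 0.33 F own [0.75 0.5 ] w 0.0002
need units [-0.19  0.04  0.04]
```

Call:
{"method": "play_rows", "body": {
  "deltas": [0,-0.04,0,0,0,0,-0.04,0,0,0,0,-0.04,0,0,0,0,-0.03,0,0,0]
}}

```text
clock: 10.3
eef_pos: [0.6019, -0.155, 0.0769]
tool_rot: [0.775, -0.631, 0.005, -0.011]
ft_force: [-0.4, 0.0, -0.2]
grip_width: -0.0002
```

```bash
python3 -c "
from h import *
st((0,-.0595,.074))"
```

```text
t 10.3 own mm [  2.3 -61.3] z 76.9 angx-(own-y) deg 0.32 F own [-0.37  0.13] w -0.0002
need units [-0.03  0.04  0.05]
```

Call:
{"method": "play_rows", "body": {
  "deltas": [0,-0.03,0,0,0]
}}

```text
clock: 10.42
eef_pos: [0.6016, -0.1531, 0.077]
tool_rot: [0.776, -0.631, 0.006, -0.011]
ft_force: [0.5, -1.3, -1.5]
grip_width: 0.0003
```

Call:
{"method": "play_rows", "body": {
  "deltas": [0,-0.03,0,0,0]
}}

```text
clock: 10.55
eef_pos: [0.6015, -0.1526, 0.0771]
tool_rot: [0.775, -0.632, 0.007, -0.01]
ft_force: [0.9, -5.3, -2.4]
grip_width: -0.0001
```

Call:
{"method": "play_rows", "body": {
  "deltas": [0,-0.03,0,0,0]
}}

```text
clock: 10.68
eef_pos: [0.6015, -0.1525, 0.0772]
tool_rot: [0.775, -0.632, 0.008, -0.009]
ft_force: [1.6, -5.7, -2.2]
grip_width: -0.0
```

```bash
python3 -c "
from h import *
st((0,-.0595,.074))"
```

```text
t 10.68 own mm [  2.4 -58.8] z 77.2 angx-(own-y) deg 0.22 F own [ 0.45 -5.95] w -0.0
need units [0.01 0.04 0.05]
```

Contact is at own y of about -59, so third-notch contact should be near -11 and the third snap near -19. I'll count the clicks.

Call:
{"method": "play_rows", "body": {
  "deltas": [0,-0.04,0,0,0,0,-0.04,0,0,0,0,-0.04,0,0,0,0,-0.04,0,0,0]
}}

```text
clock: 11.18
eef_pos: [0.6003, -0.1475, 0.0772]
tool_rot: [0.774, -0.634, 0.011, -0.006]
ft_force: [0.9, -2.7, -0.7]
grip_width: -0.0001
```

```bash
python3 -c "
from h import *
st((0,-.0595,.074))"
```

```text
t 11.18 own mm [  2.2 -53.7] z 77.2 angx-(own-y) deg -0.03 F own [ 0.32 -2.8 ] w -0.0001
need units [0.1  0.04 0.05]
```

Call:
{"method": "play_rows", "body": {
  "deltas": [0,-0.04,0,0,0,0,-0.04,0,0,0,0,-0.04,0,0,0,0,-0.04,0,0,0]
}}

```text
clock: 11.68
eef_pos: [0.5981, -0.1364, 0.0773]
tool_rot: [0.774, -0.633, 0.011, -0.006]
ft_force: [0.2, -5.5, -2.0]
grip_width: 0.0005
```

Call:
{"method": "play_rows", "body": {
  "deltas": [0,-0.03,0,0,0,0,-0.03,0,0,0]
}}

```text
clock: 11.92
eef_pos: [0.5977, -0.1343, 0.0773]
tool_rot: [0.774, -0.633, 0.012, -0.005]
ft_force: [1.5, -3.1, -0.8]
grip_width: -0.0002
```

```bash
python3 -c "
from h import *
st((0,-.043,.074))"
```

```text
t 11.93 own mm [  2.2 -40.2] z 77.3 angx-(own-y) deg -0.02 F own [ 0.85 -3.34] w -0.0002
need units [0.05 0.04 0.05]
```

Click 1 is done: the force fell and then rose again at about -43. On to the second notch.

Call:
{"method": "play_rows", "body": {
  "deltas": [0,-0.04,0,0,0,0,-0.04,0,0,0]
}}

```text
clock: 12.18
eef_pos: [0.5964, -0.1284, 0.0772]
tool_rot: [0.774, -0.633, 0.011, -0.006]
ft_force: [-0.3, 0.4, -0.1]
grip_width: -0.0002
```

Call:
{"method": "play_rows", "body": {
  "deltas": [0,-0.04,0,0,0,0,-0.04,0,0,0]
}}

```text
clock: 12.42
eef_pos: [0.5951, -0.1219, 0.0771]
tool_rot: [0.774, -0.633, 0.01, -0.007]
ft_force: [0.7, -3.8, -0.1]
grip_width: 0.0002
```

Call:
{"method": "play_rows", "body": {
  "deltas": [0,-0.03,0,0,0,0,-0.03,0,0,0]
}}

```text
clock: 12.68
eef_pos: [0.5949, -0.1207, 0.0773]
tool_rot: [0.774, -0.633, 0.013, -0.005]
ft_force: [1.1, -4.7, -1.8]
grip_width: -0.0001
```

```bash
python3 -c "
from h import *
st((0,-.027,.074))"
```

```text
t 12.68 own mm [  2.2 -26.3] z 77.3 angx-(own-y) deg -0.0 F own [ 0.17 -4.78] w -0.0001
need units [0.01 0.04 0.05]
```

Click 2: the force dropped to 0 at -34 and returned at -27, so the lever is in the second notch. The last push goes in small steps until the force vanishes, near -19.

Call:
{"method": "play_rows", "body": {
  "deltas": [0,-0.035,0,0,0,0,-0.035,0,0,0]
}}

```text
clock: 12.92
eef_pos: [0.5944, -0.1182, 0.0773]
tool_rot: [0.773, -0.634, 0.014, -0.004]
ft_force: [-0.3, -3.8, -0.5]
grip_width: -0.0
```

```bash
python3 -c "
from h import *
st((0,-.018,.074))"
```

```text
t 12.93 own mm [  2.2 -23.7] z 77.3 angx-(own-y) deg -0.09 F own [-1.01 -3.7 ] w -0.0
need units [-0.1   0.04  0.05]
```

Call:
{"method": "play_rows", "body": {
  "deltas": [0,-0.03,0,0,0,0,-0.03,0,0,0]
}}

```text
clock: 13.18
eef_pos: [0.5934, -0.1134, 0.0772]
tool_rot: [0.773, -0.634, 0.013, -0.005]
ft_force: [-0.1, 0.0, 0.2]
grip_width: -0.0
```

```bash
python3 -c "
from h import *
st((0,-.018,.074))"
```

```text
t 13.18 own mm [  2.1 -18.9] z 77.2 angx-(own-y) deg -0.07 F own [-0.12  0.06] w -0.0
need units [-0.02  0.04  0.05]
```

Call:
{"method": "play_rows", "body": {
  "deltas": [0,-0.025,0,0,0,0,-0.02,0,0,0,0,0,0,0,0]
}}

```text
clock: 13.55
eef_pos: [0.5924, -0.1084, 0.077]
tool_rot: [0.774, -0.633, 0.012, -0.005]
ft_force: [-0.2, -0.0, -0.1]
grip_width: -0.0002
```

```bash
python3 -c "
from h import *
st((0,-.018,.074))"
```

```text
t 13.55 own mm [  2.2 -13.8] z 77.0 angx-(own-y) deg 0.05 F own [-0.18 -0.  ] w -0.0002
need units [0.07 0.04 0.05]
```

No contact at -13.8, so the lever has snapped ahead into the third notch. I'll back away, lift, clear the rail and check by camera.

Call:
{"method": "play_rows", "body": {
  "deltas": [0,0.15,0,0,0,0,0.15,0,0,0,0,0,0,-0.5,0,0,0,0,-0.5,0,0,0,0,-0.5,0,0,0.5,0,0,0,0,0.5,0,0,0,0,0.5,0,0,0,0,0.5,0,0,0,0,0,0,0,0,0,0,0,0,0]
}}

```text
clock: 14.92
eef_pos: [0.6181, -0.2544, 0.1714]
tool_rot: [0.772, -0.635, 0.012, -0.006]
ft_force: [0.7, 0.2, 0.2]
grip_width: 0.0004
```

```bash
python3 -c "
from h import *
st()
c=cam('top'); a=cv2.resize(c[0][90:280,250:490],None,fx=3.3,fy=3.3,interpolation=cv2.INTER_CUBIC)
cv2.imwrite('pics/m4.png',a[:600,:800])
i0=cv2.imread('pics/top0.png')
f=lambda p:(round((p[0]-310)*1),p[1])
b=np.load('box.npz');th=float(b['th']);R=np.array([[np.cos(th),-np.sin(th)],[np.sin(th),np.cos(th)]])
for q in (0,.032,.048,.064):
    pt=np.mean(proj(c,[[*(R@[x,-.04+q+y]+b['o']),.1] for x in(-.013,.013) for y in(-.005,.005)]),0); print(q,np.round((pt-[250,90])*3.3))
d=cv2.absdiff(i0,c[0]).max(2)
for n,(x,y,w,h) in dict(A=(328,132,28,34),B=(382,92,32,36),stapler=(250,222,70,55),stamp=(455,162,36,32)).items(): print(n,(d[y:y+h,x:x+w]>40).mean())
s=cam('side'); b=cv2.resize(s[0][110:270,220:400],None,fx=3.7,fy=3.7); cv2.imwrite('pics/m5.png',b)
"
```

```text
t 14.93 own mm [  -1.4 -162. ] z 171.4 angx-(own-y) deg -0.25 F own [0.75 0.1 ] w 0.0004
0 [520. 343.]
0.032 [473. 360.]
0.048 [449. 368.]
0.064 [425. 377.]
A 0.0
B 0.0
stapler 0.0
stamp 0.2152777777777778
```

View pics/m4.png

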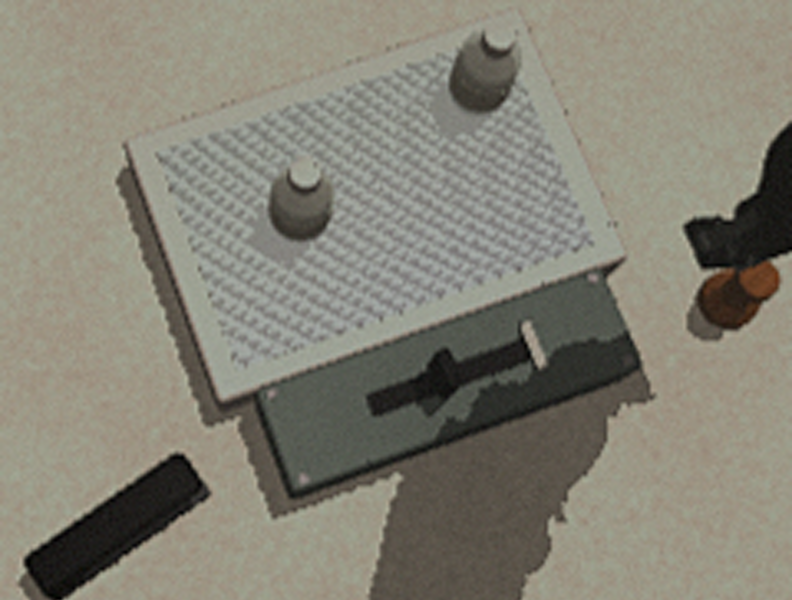

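View pics/m5.png

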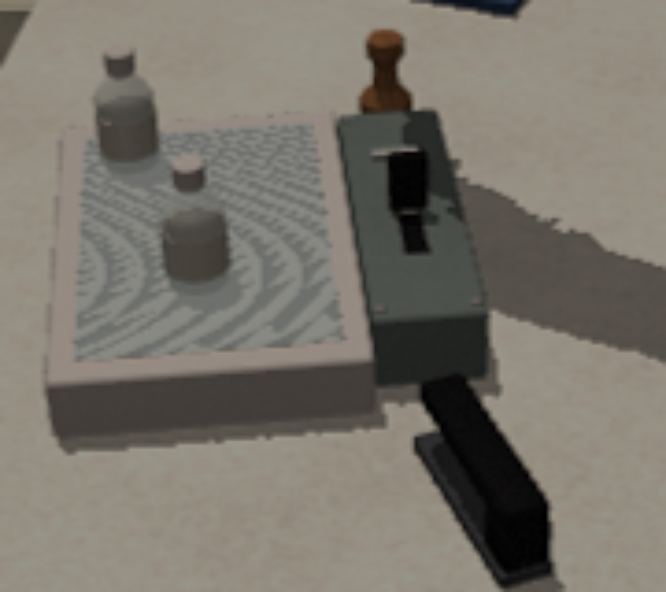

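Views: in the top view the paddle is near (442,368), one notch farther out than at the start. The predicted centre for the third notch is (449,368), and for the fourth (425,377). The bottles and stapler are unchanged. The stamp is standing, and its image difference comes from the raised gripper in front of it. The tool is 10 cm above the stamp and touches nothing.

```bash
python3 -c "
from h import *
ticket.job_done(); st()"
```

```text
the job is handed in; nothing more can be done
the job is handed in; nothing more can be done
```

I pushed the lever home with the outside of the shut fingers. Then I pushed it out from the ridge side through three clicks, backed the arm off clear, and handed the job in at about 15 s. No verdict was reported.

- **Home:** the lever stopped against resistance at the expected place, and the camera then showed the paddle right against the ridge.
- **Third notch:** I counted clicks by the push force. It rose again about 16 and 32 mm after first contact. After the third snap there was no contact at 45 mm of finger travel.
- **Final pictures:** the paddle sits one notch beyond its starting place, nearest the predicted third-notch position. My pixel estimate is about 4 to 5 mm beyond 0.048 m. The starting position read about 3 mm too far in the same direction, so I take this as calibration error and trust the click count.
- **Forces:** sampled push forces stayed at or below about 6 N.
- **Bystanders:** the bottles and stapler showed no change in the top view. The stamp was partly hidden by the raised gripper there, so its image-difference check was inconclusive, but the side view shows it standing in place.

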